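# Drive the seized axle pin out of a rack castor

## Robot

A 6-joint arm with a two-finger parallel gripper is mounted at the origin on the work surface. World frame = base frame: x ahead of the robot, y to its left, z up, the work surface at z = 0. Lengths are in m, angles in degrees, forces in N, time in s.
With the tool pointing down it reaches from about 0.25 to 0.725 m from the base axis. Payload 9.7 kg.
Tool frame: the origin (TCP) lies at the very end of the fingers, on their centre line; the grasp point (between the pads) lies 19 mm behind it; z points along the fingers, y is the direction in which the jaws open and shut (so a half turn about z gives the same grasp; the last joint's range is limited). The gripper opens to 85 mm and grips with 20 to 120 N. Pads are 22 mm wide; open, the fingers measure 114 mm over their backs; the gripper's body (76 mm by 85 mm) begins 54 mm behind the grasp point. The pads swing forward as they close: fully open they stand 13 mm farther back than shut.
Start: joints at [76.719, 4.979, 10.078, 95.1, 0, 90], TCP at [0.126, 0.535, 0.231] pointing down, gripper open.
Joint ranges: [-179.16, 179.16], [-48.56, 103.87], [-65.8, 70.77], [-126.05, 130.52], [-82.76, 87.17], [-180, 180]. Speed limits (degrees/s): [127.2, 127.2, 147.25, 180, 180, 180].

## Interface

Orientations are given as [roll, pitch, yaw] about the fixed x, y, z axes, in that order (R = Rz(yaw) Ry(pitch) Rx(roll)).
In Python, from workcell import bot gives the robot as it stands.
- The arm moves only by the shell command python3 -m pendant 'ROWS' [FORCE]. ROWS is JSON, a list that holds one entry, the list of rows, each a list of 7 numbers: the shift along the tool's x, y, z in cm, then the turn, a rotation vector about the tool's x, y, z in rad, then the opening in per cent of the stroke, from 0 (shut) to 100 (fully open). In form: [[[dx, dy, dz, ax, ay, az, gripper], ...]]. A call has 1 to 5 rows; each row shifts and turns the pose as measured when the row begins, along the tool's axes as they then stand; what a row does not reach is not made up. A row lasts 1/12 s, in which the tool goes at most 41.7 mm and 7.16 degrees, less where a joint would pass 70% of its speed; a pose out of reach is approached as far as the arm can. A call with a gripper value outside its range is refused whole. The fingers move at their own pace and stop on an object; FORCE is the grip in N (left out, the last holds). Time passes only in rows, so rows that do not move let the fingers close. It gives the time, the measured TCP pose, the force and the opening at its end, in the units of the state.
- bot.get_obs(): the state, without advancing time (a new reading comes with each control period).
- bot.camera(name): name is "scene" or "top" or "wrist"; returns the picture (384x512x3 uint8, red, green, blue); there is no depth.
- bot.get_calibration(name): a dict with "intrinsics" (3x3 intrinsics, pixels), "pose" (4x4, takes a point from camera to world coordinates); the wrist camera has in their place "T_tool_cam" (4x4, takes a point from camera to tool coordinates, whose origin is the TCP and whose axes are the flange's). Camera axes: x right, y down, z forward; pixel columns grow to the right and rows downward; lengths in m; the calibration is good to about 2 mm. The wrist camera is an equidistant fisheye: a pixel r from the principal point sees the ray r / f radians off the axis. A picture is of the moment at which its call begins: read the wrist's pose just before it. get_calibration takes no time and is no camera call.
- bot.job_done(): hands the job in, once; it reports no verdict.
Trained networks look in the newest picture that a camera, given by its name, has taken for a name from the list of things; names that differ only in an ending like _2 or _b are one class to them, and where a whole thing is asked for, a point or a joint stands for the part that bears it (a point fixed in the world has none). Each returns a list of dicts, best first, with "confidence" (0 to 1); they miss things now and then, are a little off and sometimes report something else, mostly with a low value. They report only what shows in the picture. A call takes as long as a camera call.
- bot.masks_of(camera, thing): "pixels" (384x512 bool, what is visible of it) and "extent" ([left, top, right, bottom] in pixels, round what is visible of it).
- bot.mark_of(camera, thing): "uv" ([column, row] in pixels: a listed point, or the origin of a listed thing).
The state is a dict: "time": time; "q": joint angles; "qd": joint speeds; "joint_efforts": joint torques, N m; "ee_pos": TCP position; "tcp_rot": TCP orientation; "wrist_force": force on the tool from outside, world axes, zero at the start; "torque": the same for the moment, N m; "opening": finger opening in m.
Only numpy, scipy, OpenCV 4.12 (cv2) and the standard library are available. Lean on these libraries where they do the work, as an engineer would, in place of code of your own. Each camera call takes 0.05 s, during which the arm holds its last target. There are 200 camera calls.

## Task

A tray-rack castor is clamped in the vice and its axle pin is stuck. Take the parallel drift (the tallest punch, with the straight shank) from the stand, feel for the sunken pin end in the upper face of the fork, and push the pin steadily out downwards so that it drops into the tray below, never bearing on the fork or pin with more than about 20 N. Then put the drift back upright in its own hole and leave the tray, the other punches, the new wheel and the spanner where they are.

Things in the scene. Friction and masses are not known exactly. Their poses are not given: they have to be found in the camera images.
- drift_grip (a point): Centre of the handle of the drift punch (110 g), the tool to use: dark octagonal handle, 14 mm across flats, 55 mm long, with a 4 mm cap on top, over a bright straight shank 9.5 mm thick and 75 mm long with a flat tip. It stands upright in a hole of the stand, tip down. z runs from tip to cap; two flats face along the stand's x. Tip 102.5 mm below this point, top of the cap 31.5 mm above
- drift_tip (a point): Centre of the flat tip of the drift's shank; z axis along the shank towards the handle. At the start it is on the floor of its hole, 15 mm above the bench
- stand: Dark wooden punch stand, 56 mm (x) by 160 mm (y) by 45 mm high, fixed. Origin: centre of its underside. Three blind upright holes at y = -50, 0 and +50 mm on its long centre line, 12 mm in diameter, 30 mm deep, mouths slightly chamfered; which punch is in which hole varies
- vice: Grey bench vice, fixed. Origin: on the bench under the middle of the jaws; x along its screw, away from the screw's handle (which reaches 180 mm to -x). Jaws 80 mm wide along y, tops 120 mm above the bench. They grip the castor's level stem, so the fork sticks out past their +y end. Its axle bore is upright, at x = 0 in this frame and y = 99 to 121 mm: how deep the stem sits differs
- jaw_end (a point): Where the castor's stem leaves the +y end of the vice jaws, on its axis, 105 mm above the bench; axes as the vice. Beyond it the fork: two level steel cheeks 5 mm thick, 36 mm wide, round-ended 18 mm past the bore; upper face 126 mm, lower face 84 mm above the bench; 75 mm wheel between. Bore 11 mm, sharp-edged, through both cheeks and the hub (14 mm there), 59 to 81 mm from here. It does not yield
- axle_pin (a joint): Travel (m) of the stuck axle pin, straight down; 0 at the start. Steel, 10 mm thick, 42 mm long, head (14 mm) under the fork; its plain upper end starts 3 mm down in the bore, 123 mm above the bench. It slides under a steady push of about 15 N (12 to 18) until at 0.040 its upper end has left the fork; then it drops on its head into the tray, to about 0.078
- tray: Open aluminium parts tray under the fork, loose on the bench, 130 mm (x) by 110 mm (y) by 28 mm high, walls 3 mm. Origin: centre of its underside
- thin_punch: Bystander in the stand: short thin punch, 6 mm shank 55 mm long, 10 mm octagonal handle 40 mm long. Origin: its tip, z towards its handle
- taper_punch: Bystander in the stand: stout punch whose shank widens from 7 mm at the tip to 16 mm over 70 mm, 18 mm octagonal handle 50 mm long. Origin: its tip, z towards its handle
- new_wheel_mid (a point): Bystander: centre of the new wheel lying flat on the bench, 75 mm in diameter, 25 mm thick, dark tyre
- spanner: Bystander: steel spanner lying on the bench beyond the vice and the stand

How it is judged:
By the outcome, as a careful person would: the job done as asked, in the order asked, and still so for the second after the job is handed in, with the robot touching nothing.
It also fails if it takes over 72 s, if anything falls off the work surface, if the arm or the gripper's body presses on something with over 40 N, if the wrist force passes 120 N, or if a joint passes its speed limit or range.

## Working session

There is one attempt and no reset: what is moved stays moved. The work goes in short steps, Python scripts to look and compute and a shell command to move; the robot and the scene stay as the last step left them, time stands still between calls to the robot, and variables do not carry over. Pictures are saved under pics/ and viewed, about 8 in all and at most 12, crops included, and the job is handed in when it is done.

```bash
mkdir -p pics; ls
cat > h.py <<'E'
import numpy as np, cv2
from scipy.spatial.transform import Rotation as R
from workcell import bot
def save(n,cams):
    import cv2
    cv2.imwrite(f'pics/{n}.png',np.hstack([c[...,::-1] for c in cams]))
def toolT():
    o=bot.get_obs();T=np.eye(4);T[:3,3]=o['ee_pos'];T[:3,:3]=R.from_euler('xyz',o['tcp_rot'],degrees=True).as_matrix();return T
def ray(cam,uv,T=None):
    c=bot.get_calibration(cam)
    K=np.array(c['intrinsics']);x=(uv[0]-K[0,2])/K[0,0];y=(uv[1]-K[1,2])/K[1,1]
    if cam=='wrist':
        r=np.hypot(x,y);d=np.array([x/r*np.sin(r),y/r*np.sin(r),np.cos(r)]) if r>1e-9 else np.array([0,0,1.])
        P=(toolT() if T is None else T)@np.array(c['T_tool_cam'])
    else: d=np.array([x,y,1.]);P=np.array(c['pose'])
    d=P[:3,:3]@d;return P[:3,3],d/np.linalg.norm(d)
def atz(cam,uv,z,T=None):
    o,d=ray(cam,uv,T);return o+d*(z-o[2])/d[2]
def tri(rs):
    A=0;b=0
    for o,d in rs:
        M=np.eye(3)-np.outer(d,d);A=A+M;b=b+M@o
    p=np.linalg.solve(A,b);return p,[np.linalg.norm((np.eye(3)-np.outer(d,d))@(p-o)) for o,d in rs]
E
python3 - <<'E'
from h import *
np.set_printoptions(precision=4,suppress=True)
o=bot.get_obs();print(o)
ims={c:bot.camera(c) for c in('scene','top','wrist')}
save('a1',[cv2.resize(ims['scene'],(800,600))]);
save('a2',[cv2.resize(ims['top'],(800,600))]);
save('a3',[ims['wrist']])
print(bot.get_calibration('wrist'))
for t,z in [('drift_grip',.1175),('drift_tip',.015),('stand',0),('vice',0),('jaw_end',.105),('axle_pin',.123),('tray',0),('thin_punch',.015),('taper_punch',.015),('new_wheel_mid',.0125),('spanner',0)]:
    rs=[]
    for c in ims:
        m=bot.mark_of(c,t)
        if m:
            m=m[0];print(t,c,np.array(m['uv']),round(m['confidence'],2),atz(c,m['uv'],z))
            if m['confidence']>.4: rs.append(ray(c,m['uv']))
    if len(rs)>1: p,e=tri(rs);print('   tri',p,np.array(e))
E
```

```text
pics
{'time': 0.0, 'q': array([76.7175,  5.0116, 10.0345, 95.0987,  0.0001, 90.    ]), 'qd': array([-0.1168,  0.0174, -0.0214, -0.0081,  0.0892,  0.0351]), 'joint_efforts': array([ -0.0027, -52.0388,  46.4802,   0.0162,  -0.0003,  -0.    ]), 'ee_pos': array([0.1263, 0.5351, 0.2306]), 'tcp_rot': array([-179.9241,   -0.0001,  166.7175]), 'wrist_force': array([-1.2127,  0.0818, -0.1789]), 'torque': array([ 0.0105, -0.0336,  0.0286]), 'opening': 0.0852896482934778}
{'intrinsics': array([[297.3186,   0.    , 261.0354],
       [  0.    , 297.3186, 193.8995],
       [  0.    ,   0.    ,   1.    ]]), 'T_tool_cam': array([[-0.0002, -0.9591, -0.2832,  0.0715],
       [ 1.    , -0.0004,  0.0006, -0.0012],
       [-0.0007, -0.2832,  0.9591, -0.1435],
       [ 0.    ,  0.    ,  0.    ,  1.    ]])}
drift_grip scene [317.3 145.1] 0.81 [0.5219 0.2252 0.1175]
drift_grip top [159.5 229.8] 0.67 [0.5188 0.2302 0.1175]
   tri [0.5184 0.2291 0.1154] [0.0017 0.0017]
drift_tip top [176.5 232.8] 0.65 [0.5241 0.223  0.015 ]
stand scene [329.9 183.9] 0.72 [0.5096 0.2768 0.    ]
stand top [155.2 239.1] 0.87 [0.5143 0.2695 0.    ]
   tri [0.5148 0.2706 0.0042] [0.0024 0.0024]
vice scene [ 97.8 233.7] 0.59 [ 0.5139 -0.2334  0.    ]
vice top [403.3 232. ] 0.59 [ 0.5121 -0.2374  0.    ]
   tri [ 0.5124 -0.2354 -0.0003] [0.002 0.002]
jaw_end scene [106.4 189.4] 0.6 [ 0.526  -0.1979  0.105 ]
jaw_end top [402.6 224.1] 0.72 [ 0.5162 -0.1961  0.105 ]
   tri [ 0.5169 -0.1985  0.0991] [0.0001 0.0001]Traceback (most recent call last):
  File "<stdin>", line 12, in <module>
ValueError: it knows: drift_grip, drift_tip, jaw_end, new_wheel_mid, spanner, stand, taper_punch, thin_punch, tray, vice
```

View pics/a1.png

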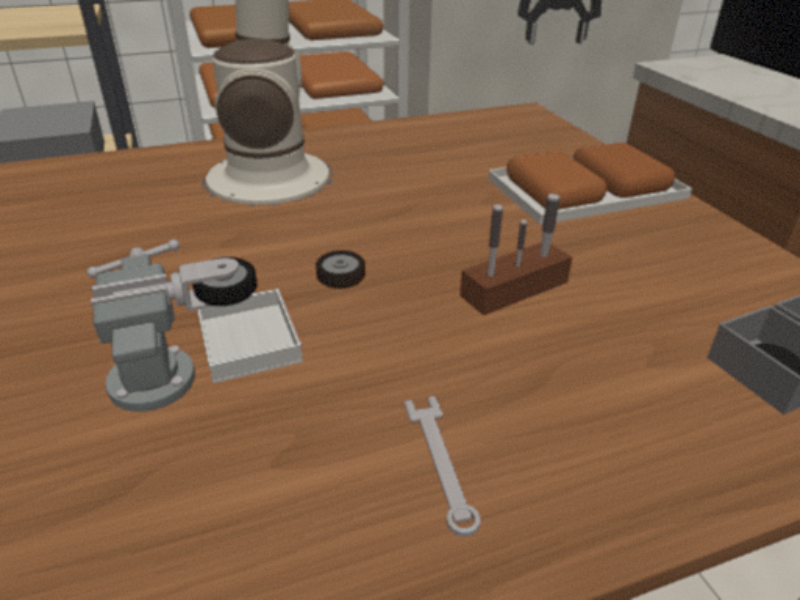

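View pics/a2.png

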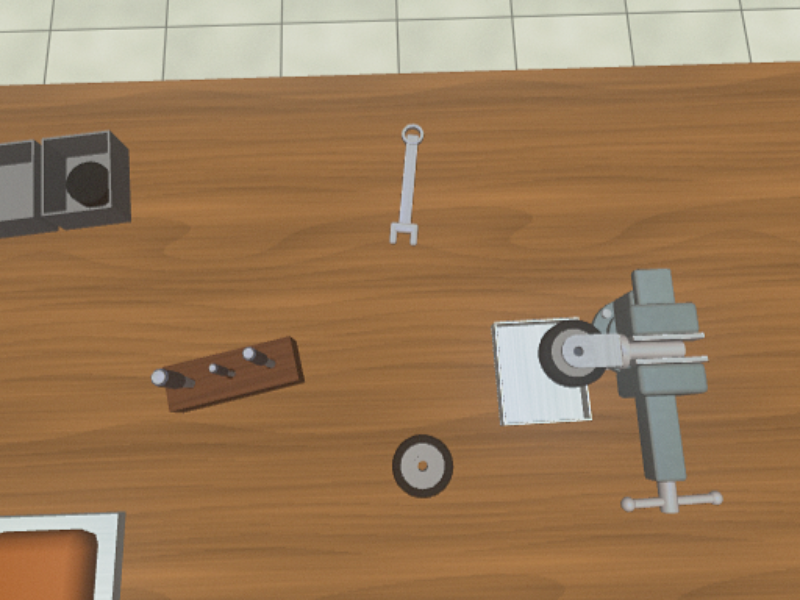

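Run:
```python
from h import *
np.set_printoptions(precision=4,suppress=True)
for t,z in [('tray',0),('thin_punch',.015),('taper_punch',.015),('new_wheel_mid',.0125),('spanner',0)]:
    for c in ('scene','top'):
        m=bot.mark_of(c,t)
        if m:
            m=m[0];print(t,c,np.array(m['uv']),round(m['confidence'],2),atz(c,m['uv'],z))
# orientation: masks of stand in top
for t in('stand','vice'):
    m=bot.masks_of('top',t)[0];print(t,m['extent'],m['confidence'],cv2.minAreaRect(np.argwhere(m['pixels'])[:,::-1].astype(np.float32)))
print(bot.get_calibration('top'))
```

```text
tray scene [161.2 217.4] 0.64 [ 0.5042 -0.1096  0.    ]
tray top [341.3 240.6] 0.88 [ 0.4988 -0.1093  0.    ]
thin_punch top [150.2 241. ] 0.64 [0.5094 0.2752 0.015 ]
taper_punch scene [345.2 171.7] 0.51 [0.4951 0.3232 0.015 ]
taper_punch top [129.1 247.1] 0.72 [0.4987 0.3168 0.015 ]
new_wheel_mid scene [217.8 170.1] 0.86 [0.3867 0.0434 0.0125]
new_wheel_mid top [269.6 295.4] 0.88 [0.397  0.0412 0.0125]
spanner scene [281.8 298.9] 0.73 [0.7781 0.0419 0.    ]
spanner top [263.5 117.4] 0.84 [0.7726 0.0392 0.    ]
stand [105.5, 214.3, 196.4, 266.1] 0.87 ((148.4394073486328, 239.5974578857422), (32.591224670410156, 89.07402038574219), 76.86598205566406)
vice [342.5, 170.3, 463.6, 330.0] 0.7 ((418.5791931152344, 255.787841796875), (156.09243774414062, 104.65955352783203), 60.113468170166016)
{'intrinsics': array([[368.0837,   0.    , 257.4457],
       [  0.    , 368.0837, 190.2917],
       [  0.    ,   0.    ,   1.    ]]), 'pose': array([[-0.0327, -0.9756,  0.2171,  0.4417],
       [-0.9995,  0.0323, -0.0056,  0.0622],
       [-0.0015, -0.2171, -0.9761,  0.7537],
       [ 0.    ,  0.    ,  0.    ,  1.    ]])}
```

The scene shows the drift as the left punch of the stand (top view ~159,377 to 255,355; it is the one at the −y end). The fork with the bore is at about (578,351) in the 800-px top view, with the tray below it. Measurements agree with the given sizes: stand yaw ≈ 15°, and the vice is nearly square.

```bash
cat >> h.py <<'E'
def plan(p,yaw,n,grip=100):
    """print rows from the present pose to TCP p, tool down at yaw"""
    T=toolT();r0=R.from_matrix(T[:3,:3]);r1=R.from_euler('xyz',[180,0,yaw],degrees=True)
    d=(r0.inv()*r1).as_rotvec();P=[T[:3,3]+(np.array(p)-T[:3,3])*k/n for k in range(n+1)]
    for k in range(n):
        r=r0*R.from_rotvec(d*k/n);s=r.inv().apply(P[k+1]-P[k])*100
        print([*np.round(s,2).tolist(),*np.round(d/n,3).tolist(),grip])
E
python3 -c "
from h import *
plan([.519,.227,.25],105,12,60)"
```

```text
[-3.77, -1.75, -0.16, -0.0, 0.0, 0.09, 60]
[-3.92, -1.4, -0.16, -0.0, 0.0, 0.09, 60]
[-4.03, -1.05, -0.16, -0.0, 0.0, 0.09, 60]
[-4.1, -0.68, -0.16, -0.0, 0.0, 0.09, 60]
[-4.15, -0.31, -0.16, -0.0, 0.0, 0.09, 60]
[-4.16, 0.06, -0.16, -0.0, 0.0, 0.09, 60]
[-4.14, 0.44, -0.16, -0.0, 0.0, 0.09, 60]
[-4.08, 0.8, -0.16, -0.0, 0.0, 0.09, 60]
[-3.99, 1.17, -0.16, -0.0, 0.0, 0.09, 60]
[-3.87, 1.52, -0.16, -0.0, 0.0, 0.09, 60]
[-3.72, 1.86, -0.16, -0.0, 0.0, 0.09, 60]
[-3.54, 2.19, -0.16, -0.0, 0.0, 0.09, 60]
```

```bash
python3 -m pendant '[[[-3.8,-1.7,-0.2,0,0,0.09,60],[-3.9,-1.4,-0.2,0,0,0.09,60],[-4,-1,-0.2,0,0,0.09,60],[-4.1,-0.7,-0.2,0,0,0.09,60],[-4.1,-0.3,-0.2,0,0,0.09,60]]]' 60 && python3 -m pendant '[[[-4.1,0,-0.2,0,0,0.09,60],[-4.1,0.4,-0.2,0,0,0.09,60],[-4.1,0.8,-0.2,0,0,0.09,60],[-4,1.2,-0.2,0,0,0.09,60],[-3.9,1.5,-0.2,0,0,0.09,60]]]'
python3 -c "
from h import *
plan([.519,.227,.25],105,5,60)"
```

```text
time: 1.92
ee_pos: [0.2877, 0.4084, 0.2394]
tcp_rot: [-179.9, -0.1, 140.8]
wrist_force: [1.3, 0.9, 0.6]
opening: 0.0511
time: 2.33
ee_pos: [0.448, 0.275, 0.2502]
tcp_rot: [179.9, -0.1, 113.7]
wrist_force: [-0.0, 0.5, 1.5]
opening: 0.0518
[-1.45, 0.92, 0.0, 0.0, -0.0, 0.03, 60]
[-1.42, 0.96, 0.0, 0.0, -0.0, 0.03, 60]
[-1.39, 1.0, 0.0, 0.0, -0.0, 0.03, 60]
[-1.36, 1.04, 0.0, 0.0, -0.0, 0.03, 60]
[-1.33, 1.08, 0.0, 0.0, -0.0, 0.03, 60]
```

```bash
python3 -m pendant '[[[-1.5,0.9,0,0,0,0.04,60],[-1.5,1,0,0,0,0.04,60],[-1.5,1,0,0,0,0.03,60],[-1.5,1.1,0,0,0,0.03,60],[-1.4,1.1,0,0,0,0.02,60]]]' && python3 -m pendant '[[[0,0,0,0,0,0,60],[0,0,0,0,0,0,60]]]'
python3 - <<'E'
from h import *
np.set_printoptions(precision=4,suppress=True)
T=toolT();im=bot.camera('wrist');save('w1',[im])
for t,z in [('drift_grip',.1175),('drift_tip',.015),('thin_punch',.015),('taper_punch',.015),('stand',0)]:
    m=bot.mark_of('wrist',t)
    if m: print(t,np.array(m[0]['uv']),round(m[0]['confidence'],2),atz('wrist',m[0]['uv'],z,T))
m=bot.masks_of('wrist','drift_grip')[0];print(m['extent'],m['confidence'])
m=bot.masks_of('wrist','stand')
if m: print(m[0]['extent'])
E
```

```text
time: 2.75
ee_pos: [0.5271, 0.2134, 0.2506]
tcp_rot: [179.9, -0.0, 103.3]
wrist_force: [0.4, 0.6, -0.6]
opening: 0.0514
time: 2.92
ee_pos: [0.5294, 0.2111, 0.2498]
tcp_rot: [179.9, -0.0, 103.1]
wrist_force: [-1.8, 0.1, -0.9]
opening: 0.0509
drift_grip [252.8 170.1] 0.84 [0.519  0.222  0.1175]
drift_tip [258.6 155.5] 0.76 [0.5242 0.2209 0.015 ]
thin_punch [259.9 115.4] 0.41 [0.5142 0.2715 0.015 ]
taper_punch [255.4  75.6] 0.6 [0.4973 0.3197 0.015 ]
stand [256.4 116.5] 0.72 [0.5101 0.2687 0.    ]
[247.4, 151.9, 264.5, 185.4] 0.85
[124.8, 230.6, 175.1, 280.1]
```

View pics/w1.png

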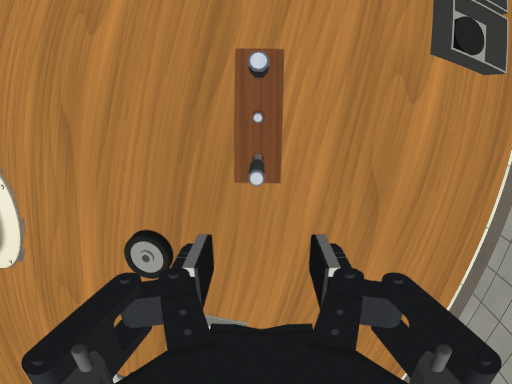

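Run:
```python
from h import *
np.set_printoptions(precision=4,suppress=True)
for n,uv,z in [('cap',(256.8,178),.149),('thin',(258,118),.110),('taper',(258.5,61.5),.135),('TL',(236,49),.045),('TR',(283.5,49.5),.045),('BL',(234.5,182.5),.045),('BR',(281,183),.045)]: print(n,atz('wrist',uv,z))
a=atz('wrist',(236,49),.045);b=atz('wrist',(234.5,182.5),.045);c=atz('wrist',(283.5,49.5),.045);d=atz('wrist',(281,183),.045)
for p,q in((a,b),(c,d)): print(np.degrees(np.arctan2(-(p-q)[0],(p-q)[1])),np.linalg.norm(p-q))
plan([.5215,.222,.16],105,4,60)
```

```text
cap [0.5224 0.2236 0.149 ]
thin [0.512  0.2717 0.11  ]
taper [0.5012 0.3208 0.135 ]
TL [0.4686 0.3439 0.045 ]
TR [0.522  0.3557 0.045 ]
BL [0.5017 0.1877 0.045 ]
BR [0.5568 0.1999 0.045 ]
11.982487041777178 0.1597040180794746
12.569955623603702 0.15968846245532795
[0.28, -0.12, 2.25, 0.001, 0.0, -0.008, 60]
[0.28, -0.12, 2.25, 0.001, 0.0, -0.008, 60]
[0.28, -0.12, 2.26, 0.001, 0.0, -0.008, 60]
[0.29, -0.11, 2.26, 0.001, 0.0, -0.008, 60]
```

```bash
python3 -c "
from h import *
plan([.5226,.2232,.17],102.3,3,60)"
```

```text
[0.41, -0.12, 2.67, 0.001, -0.0, 0.005, 60]
[0.41, -0.12, 2.67, 0.001, -0.0, 0.005, 60]
[0.41, -0.12, 2.67, 0.001, -0.0, 0.005, 60]
```

```bash
python3 -m pendant '[[[0.4,-0.1,2.6,0,0,0.005,60],[0.4,-0.1,2.6,0,0,0.005,60],[0.4,-0.1,2.4,0,0,0.005,60],[0,0,0,0,0,0,60]]]'
python3 -c "
from h import *
im=bot.camera('wrist');save('w2',[im])
plan([.5226,.2232,.10],102.3,3,60)
T=toolT()
m=bot.mark_of('wrist','drift_grip');print(m[0],atz('wrist',m[0]['uv'],.1175,T))"
```

```text
time: 3.65
ee_pos: [0.5232, 0.2248, 0.1739]
tcp_rot: [179.6, -0.1, 102.4]
wrist_force: [-0.6, 0.2, -0.7]
opening: 0.0514
[-0.05, -0.07, 2.55, 0.003, -0.0, 0.001, 60]
[-0.05, -0.07, 2.55, 0.003, -0.0, 0.001, 60]
[-0.04, -0.06, 2.55, 0.003, -0.0, 0.001, 60]
{'uv': [257.4, 212.5], 'confidence': 0.83} [0.52231075 0.22151735 0.1175    ]
```

View pics/w2.png

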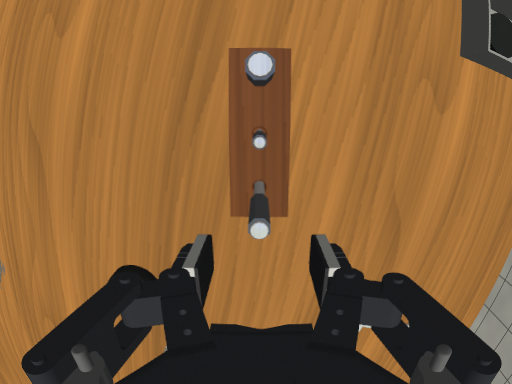

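The drift's cap is at (259,231), midway between the fingers; it lines up, so I go down and grip.

```bash
python3 -m pendant '[[[0,-0.1,2.5,0.003,0,0,60],[0,-0.1,2.5,0.003,0,0,60],[0,0,2.3,0.003,0,0,60],[0,0,0,0,0,0,60],[0,0,0,0,0,0,60]]]'
python3 -c "
from h import *
T=toolT()
c=bot.camera('wrist');save('w3',[c]); print(T[:3,3]);print(T[:3,:3].round(3))
m=bot.mark_of('wrist','drift_grip');print(m,atz('wrist',m[0]['uv'],.1175,T) if m else 0)"
```

```text
time: 4.17
ee_pos: [0.5279, 0.2262, 0.1156]
tcp_rot: [179.0, -0.2, 102.5]
wrist_force: [0.3, -1.1, 0.4]
opening: 0.0514
[0.52792892 0.22617144 0.11555148]
[[-0.216  0.976  0.016]
 [ 0.976  0.216  0.008]
 [ 0.004  0.017 -1.   ]]
[{'uv': [249.6, 250.5], 'confidence': 0.59}] [0.52241857 0.22253688 0.1175    ]
```

```bash
python3 -c "
from h import *
plan([.5226,.2230,.10],102.3,3,60)"
```

```text
[-0.07, -0.21, 0.52, 0.006, -0.001, 0.001, 60]
[-0.07, -0.21, 0.53, 0.006, -0.001, 0.001, 60]
[-0.07, -0.21, 0.53, 0.006, -0.001, 0.001, 60]
```

```bash
python3 -m pendant '[[[-0.1,-0.2,0.5,0.006,0,0,60],[-0.1,-0.2,0.5,0.006,0,0,60],[0,-0.2,0.5,0.006,0,0,60],[0,0,0,0,0,0,60],[0,0,0,0,0,0,60]]]'
python3 -c "
from h import *
plan([.5226,.2230,.10],102.3,1,60)"
```

```text
time: 4.68
ee_pos: [0.5246, 0.2236, 0.105]
tcp_rot: [179.7, -0.3, 102.5]
wrist_force: [-0.5, 0.3, 0.6]
opening: 0.0514
[-0.01, -0.21, 0.5, 0.005, -0.005, 0.003, 60]
```

```bash
python3 -m pendant '[[[0,-0.3,0.6,0.008,-0.005,0,60],[0,0,0,0,0,0,25],[0,0,0,0,0,0,25],[0,0,0,0,0,0,25],[0,0,0,0,0,0,20]]]' 40
python3 -c "
from h import *
plan([.5226,.2230,.10],102.3,1,60)"
```

```text
time: 5.1
ee_pos: [0.5212, 0.2229, 0.0983]
tcp_rot: [-179.8, 0.0, 102.5]
wrist_force: [0.5, -0.1, -0.2]
opening: 0.017
[-0.02, 0.14, -0.17, -0.004, 0.0, 0.003, 60]
```

```bash
python3 -m pendant '[[[0,0.1,0,0,0,0,20],[0,0,0,0,0,0,0],[0,0,0,0,0,0,0],[0,0,0,0,0,0,0],[0,0,0,0,0,0,0]]]' 40;  python3 -m pendant '[[[0,0,0,0,0,0,0],[0,0,0,0,0,0,0]]]' 110
python3 -c "
from h import *
plan([.5226,.2230,.10],102.3,1,60)
print(bot.get_obs()['torque'])"
```

```text
time: 5.52
ee_pos: [0.5225, 0.2232, 0.0985]
tcp_rot: [-179.8, 0.0, 102.5]
wrist_force: [1.1, 1.0, -0.3]
opening: 0.0135
time: 5.68
ee_pos: [0.5225, 0.2232, 0.0987]
tcp_rot: [-179.8, 0.0, 102.5]
wrist_force: [0.4, 0.4, -0.8]
opening: 0.0125
[-0.03, 0.0, -0.13, -0.003, 0.0, 0.003, 60]
[ 0.00320161 -0.02397688  0.01838101]
```

```bash
python3 -m pendant '[[[0,0,-1.5,0,0,0,0],[0,0,-2.5,0,0,0,0],[0,0,-3,0,0,0,0],[0,0,-3.5,0,0,0,0],[0,0,-3,0,0,0,0]]]'; python3 -m pendant '[[[0,0,-1.5,0,0,0,0],[0,0,0,0,0,0,0]]]'
python3 - <<'E'
from h import *
np.set_printoptions(precision=4,suppress=True)
print(bot.get_obs()['wrist_force'])
# bore rough from top picture
print(atz('top',(370,224.6),.126))
plan([.51,-.115,.245],102.3,9,0)
E
```

```text
time: 6.1
ee_pos: [0.5202, 0.2221, 0.2292]
tcp_rot: [-179.0, 0.2, 102.5]
wrist_force: [1.2, 0.5, -0.7]
opening: 0.0121
time: 6.27
ee_pos: [0.5216, 0.2227, 0.2513]
tcp_rot: [-179.5, 0.1, 102.5]
wrist_force: [-0.7, 0.4, -0.8]
opening: 0.0124
[-0.7309  0.4036 -0.8101]
[ 0.5148 -0.1319  0.126 ]
[-3.64, -0.94, 0.08, -0.001, 0.0, 0.0, 0]
[-3.64, -0.93, 0.08, -0.001, 0.0, 0.0, 0]
[-3.64, -0.93, 0.08, -0.001, 0.0, 0.0, 0]
[-3.64, -0.93, 0.08, -0.001, 0.0, 0.0, 0]
[-3.64, -0.93, 0.08, -0.001, 0.0, 0.0, 0]
[-3.64, -0.93, 0.08, -0.001, 0.0, 0.0, 0]
[-3.64, -0.93, 0.07, -0.001, 0.0, 0.0, 0]
[-3.64, -0.93, 0.07, -0.001, 0.0, 0.0, 0]
[-3.64, -0.93, 0.07, -0.001, 0.0, 0.0, 0]
```

```bash
python3 -m pendant '[[[-3.6,-0.9,0,0,0,0,0],[-3.9,-1,0,0,0,0,0],[-3.9,-1,0,0,0,0,0],[-3.9,-1,0,0,0,0,0],[-3.9,-1,0,0,0,0,0]]]'; python3 -m pendant '[[[-3.9,-1,0,0,0,0,0],[-3.9,-1,0,0,0,0,0],[-3.9,-1,0,0,0,0,0],[-3.9,-1,0,0,0,0,0]]]'
python3 - <<'E'
from h import *
plan([.515,-.175,.245],102.3,3,0)
E
```

```text
time: 6.68
ee_pos: [0.5154, 0.0253, 0.2459]
tcp_rot: [-179.3, -0.1, 103.2]
wrist_force: [1.2, 0.9, -1.4]
opening: 0.0125
time: 7.02
ee_pos: [0.509, -0.1416, 0.2405]
tcp_rot: [-179.1, -0.2, 103.2]
wrist_force: [1.9, 0.8, -0.5]
opening: 0.012
[-1.13, -0.06, -0.15, -0.005, -0.001, 0.006, 0]
[-1.13, -0.06, -0.15, -0.005, -0.001, 0.006, 0]
[-1.13, -0.05, -0.15, -0.005, -0.001, 0.006, 0]
```

```bash
python3 -m pendant '[[[-1.2,0,-0.3,-0.005,0,0,0],[-0.8,0,-0.2,-0.005,0,0,0],[0,0,0,0,0,0,0],[0,0,0,0,0,0,0]]]'
python3 - <<'E'
from h import *
np.set_printoptions(precision=4,suppress=True)
T=toolT();im=bot.camera('wrist');np.save('w4.npy',im);np.save('w4T.npy',T);save('w4',[cv2.resize(im[150:384,130:390],None,fx=3,fy=2.5)])
for t,z in [('jaw_end',.105),('vice',0),('tray',0),('drift_tip',.15)]:
    m=bot.mark_of('wrist',t)
    if m: print(t,np.array(m[0]['uv']),round(m[0]['confidence'],2),atz('wrist',m[0]['uv'],z,T))
print(bot.get_obs()['wrist_force'],bot.get_obs()['ee_pos'],bot.get_obs()['tcp_rot'])
E
```

```text
time: 7.35
ee_pos: [0.5118, -0.1684, 0.2402]
tcp_rot: [-179.4, -0.3, 102.7]
wrist_force: [-0.8, 0.5, -0.8]
opening: 0.0122
jaw_end [261.3 212. ] 0.72 [ 0.517  -0.1975  0.105 ]
vice [251.7 212.4] 0.76 [ 0.5115 -0.2378  0.    ]
tray [265.1 120.6] 0.91 [ 0.5017 -0.1128  0.    ]
drift_tip [257.3 199.2] 0.69 [ 0.5082 -0.1715  0.15  ]
[-0.7736  1.1303 -0.7331] [ 0.512  -0.1676  0.2411] [-179.4061   -0.2335  102.8791]
```

View pics/w4.png

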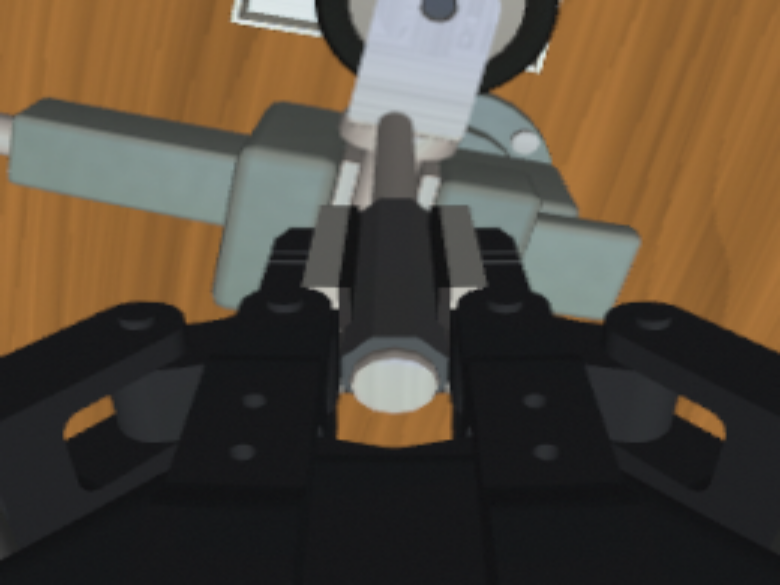

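The bore shows as a dark disc near (276,153) in the full wrist picture, and the drift's tip is near (262,197). I'll fit both.

Run:
```python
from h import *
np.set_printoptions(precision=4,suppress=True)
im=np.load('w4.npy');T=np.load('w4T.npy')
g=cv2.cvtColor(im,cv2.COLOR_RGB2GRAY)
print(g[143:164,266:287])
w=np.clip(170-g[143:163,267:286].astype(float),0,None)
y,x=np.mgrid[143:163,267:286];
m=g[143:163,267:286]<150
uv=(x[m].mean(),y[m].mean());print(uv,m.sum(),atz('wrist',uv,.126,T))
print(g[188:206,254:270])
tip=T@np.array([0,0,.0837,1]);print('exp tip',tip)
C=T@bot.get_calibration('wrist')['T_tool_cam'];K=bot.get_calibration('wrist')['intrinsics']
def proj(p):
    q=np.linalg.inv(C)@np.append(p,1);th=np.arctan2(np.hypot(q[0],q[1]),q[2]);return K[:2,2]+297.3186*th*q[:2]/np.hypot(q[0],q[1])
for s in ((0,0),(.00475,0),(0,.00475),(0,-.00475)): print(s,proj((T@np.array([s[0],s[1],.0837,1]))[:3]))
```

```text
[[192 193 195 196 195 193 189 188 190 190 188 190 191 190 188 186 189 190
  189 189 192]
 [192 194 195 196 195 192 189 189 190 189 189 191 191 190 188 185 188 190
  189 189 192]
 [193 195 196 196 194 191 188 188 191 187 186 188 188 188 187 186 190 189
  188 190 193]
 [193 194 195 195 194 190 183 179 180 159 145 147 168 182 185 187 190 188
  188 191 193]
 [193 195 196 196 193 183 143 102  91  86  87  81  85 126 167 186 189 188
  189 191 192]
 [194 195 196 195 188 146  89  83  88  87  87  87  87  79 100 161 187 188
  189 192 191]
 [194 196 196 194 167 110  83  87  86  88  87  87  87  86  96 108 167 188
  190 192 190]
 [195 196 196 194 147  84  87  87  87  87  88  87  87  87  86  68 158 187
  190 193 189]
 [194 195 196 189 138  79  87  87  87  87  87  88  88  87  87  66 151 186
  190 193 187]
 [192 193 195 174 116  79  88  87  86  87  87  87  87  87  88  73 134 180
  191 191 187]
 [191 193 194 169 111  81  89  89  88  87  87  87  86  87  86  75 133 180
  192 190 186]
 [196 196 195 183 133  80  86  87  88  87  88  88  87  87  79  78 143 183
  193 189 184]
 [195 196 194 190 153  88  78  8
[... 1537 characters left out ...]
88 177 132  83  84  86  88  90  91  91  92  92 109 162 193 194]
 [181 160 110  83  85  86  87  90  90  91  92  92  96 152 192 192]
 [170 148  91  83  85  87  88  89  91  91  91  91  91 139 184 192]
 [171 145  85  82  85  86  88  89  90  91  92  91  90 131 176 191]
 [177 143  80  83  85  87  89  90  91  91  91  92  90 120 166 189]
 [178 145  80  83  85  87  88  89  91  91  91  92  91 108 156 178]
 [173 135  80  83  85  87  88  89  91  92  92  91  90 107 154 163]
 [168 126  81  84  85  86  89  90  91  91  92  92  90 114 163 180]]
exp tip [ 0.5107 -0.1682  0.1565  1.    ]
(0, 0) [261.1171 198.4429]
(0.00475, 0) [261.1165 192.7426]
(0, 0.00475) [267.052 198.441]
(0, -0.00475) [255.1821 198.4435]
```

Run:
```python
from h import *
plan([.5155,-.1322,.224],102.9,4,0)
```

```text
[0.84, 0.29, 0.43, -0.003, -0.001, -0.0, 0]
[0.84, 0.28, 0.43, -0.003, -0.001, -0.0, 0]
[0.84, 0.28, 0.43, -0.003, -0.001, -0.0, 0]
[0.84, 0.28, 0.43, -0.003, -0.001, -0.0, 0]
```

```bash
python3 -m pendant '[[[0.8,0.2,0.4,-0.003,-0.001,0,0],[0.8,0.2,0.4,-0.003,-0.001,0,0],[0.8,0.2,0.4,0,-0.001,0,0],[0.5,0.1,0.2,0,0,0,0],[0,0,0,0,0,0,0]]]'; python3 -m pendant '[[[0,0,0,0,0,0,0]]]'
python3 - <<'E'
from h import *
plan([.5155,-.1322,.222],102.9,2,0)
E
```

```text
time: 8.02
ee_pos: [0.5125, -0.1318, 0.2258]
tcp_rot: [-179.8, -0.1, 103.1]
wrist_force: [0.6, 0.3, -0.8]
opening: 0.0122
time: 8.1
ee_pos: [0.5124, -0.131, 0.2257]
tcp_rot: [-179.8, -0.1, 103.2]
wrist_force: [0.4, 0.2, -0.7]
opening: 0.0123
[-0.09, 0.14, 0.18, -0.002, -0.0, 0.002, 0]
[-0.09, 0.14, 0.18, -0.002, -0.0, 0.002, 0]
```

```bash
python3 -m pendant '[[[-0.1,0.15,0.25,-0.001,0,0,0],[0,0.1,0.1,0,0,0,0],[0,0,0,0,0,0,0],[0,0,0,0,0,0,0]]]'
python3 - <<'E'
from h import *
np.set_printoptions(precision=4,suppress=True)
T=toolT();im=bot.camera('wrist');np.save('w5.npy',im);np.save('w5T.npy',T);print(T[:3,3],bot.get_obs()['tcp_rot'])
c=im[165:235,225:300];save('w5',[cv2.resize(c,None,fx=8,fy=8,interpolation=cv2.INTER_NEAREST)])
C=T@bot.get_calibration('wrist')['T_tool_cam'];K=bot.get_calibration('wrist')['intrinsics']
def proj(p):
    q=np.linalg.inv(C)@np.append(p,1);th=np.arctan2(np.hypot(q[0],q[1]),q[2]);return K[:2,2]+297.3186*th*q[:2]/np.hypot(q[0],q[1])
for s in ((0,0),(.00475,0),(0,.00475),(0,-.00475)): print(s,proj((T@np.array([s[0],s[1],.0837,1]))[:3]))
print('bore',proj([.5158,-.1334,.126]))
E
```

```text
time: 8.43
ee_pos: [0.5155, -0.1316, 0.222]
tcp_rot: [-179.9, -0.0, 103.2]
wrist_force: [0.5, -0.0, -0.7]
opening: 0.0124
[ 0.5155 -0.1316  0.222 ] [-179.8985   -0.0305  103.163 ]
(0, 0) [261.1157 198.4405]
(0.00475, 0) [261.115  192.7401]
(0, 0.00475) [267.0507 198.4386]
(0, -0.00475) [255.1806 198.4412]
bore [261.1666 196.2143]
```

View pics/w5.png

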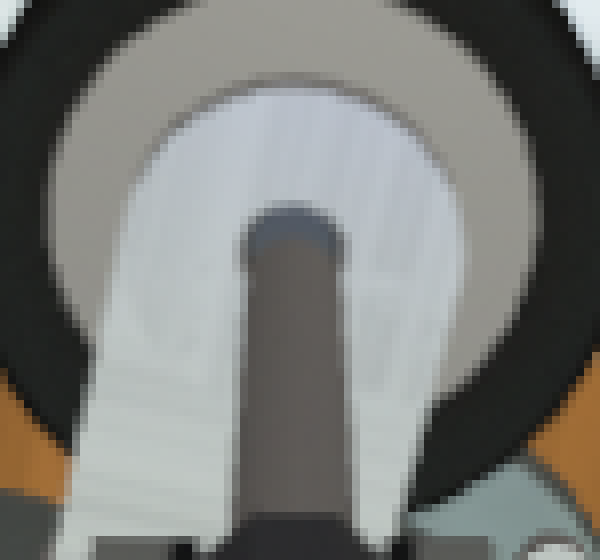

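Bore centre is at about (261.6,196) and the tip centre at (261.6,200.5), 12 mm above it. Allowing for that height, the tip is aligned with the bore, so I go down by feel.

```bash
python3 -m pendant '[[[0,0,0.4,0,0,0,0],[0,0,0.3,0,0,0,0],[0,0,0,0,0,0,0],[0,0,0,0,0,0,0]]]'; python3 -m pendant '[[[0,0,0.1,0,0,0,0],[0,0,0.1,0,0,0,0],[0,0,0,0,0,0,0]]]'
```

```text
time: 8.82
ee_pos: [0.5155, -0.1323, 0.2142]
tcp_rot: [-179.9, -0.0, 103.1]
wrist_force: [-0.2, -0.2, -1.9]
opening: 0.0122
time: 9.07
ee_pos: [0.5154, -0.1324, 0.2119]
tcp_rot: [-179.9, -0.0, 103.1]
wrist_force: [-0.3, -0.0, -1.4]
opening: 0.0119
```

```bash
python3 -m pendant '[[[0.08,0,0.1,0,0,0,0],[0,0,0,0,0,0,0]]]'; python3 -m pendant '[[[0,0,0.1,0,0,0,0],[0,0,0,0,0,0,0]]]';  python3 -m pendant '[[[0,0,0.07,0,0,0,0],[0,0,0,0,0,0,0]]]'
```

```text
time: 9.23
ee_pos: [0.5152, -0.1316, 0.2109]
tcp_rot: [-179.9, -0.0, 103.1]
wrist_force: [-1.0, 0.2, -1.5]
opening: 0.0127
time: 9.4
ee_pos: [0.5152, -0.1315, 0.2099]
tcp_rot: [-179.9, -0.0, 103.1]
wrist_force: [-0.7, 0.8, -0.7]
opening: 0.0123
time: 9.57
ee_pos: [0.5153, -0.1315, 0.2092]
tcp_rot: [-179.9, -0.0, 103.1]
wrist_force: [0.3, -0.8, -0.6]
opening: 0.0125
```

```bash
for i in 1; do python3 -m pendant '[[[0,0,0.06,0,0,0,0],[0,0,0,0,0,0,0]]]'; python3 -m pendant '[[[0,0,0.06,0,0,0,0],[0,0,0,0,0,0,0]]]';  python3 -m pendant '[[[0,0,0.06,0,0,0,0],[0,0,0,0,0,0,0]]]'; done
```

```text
time: 9.73
ee_pos: [0.5153, -0.1316, 0.2086]
tcp_rot: [-179.9, -0.0, 103.1]
wrist_force: [-0.2, -0.7, -0.7]
opening: 0.0119
time: 9.9
ee_pos: [0.5153, -0.1317, 0.2079]
tcp_rot: [-179.9, 0.0, 103.1]
wrist_force: [-0.1, 0.4, -0.4]
opening: 0.0123
time: 10.07
ee_pos: [0.5153, -0.1317, 0.2073]
tcp_rot: [-179.9, 0.0, 103.1]
wrist_force: [-0.3, -0.1, -1.4]
opening: 0.0126
```

```bash
python3 -m pendant '[[[0,0,0.05,0,0,0,0],[0,0,0,0,0,0,0]]]'; python3 -m pendant '[[[0,0,0.05,0,0,0,0],[0,0,0,0,0,0,0]]]';  python3 -m pendant '[[[0,0,0.05,0,0,0,0],[0,0,0,0,0,0,0]]]'
```

```text
time: 10.23
ee_pos: [0.5153, -0.1317, 0.2067]
tcp_rot: [-179.9, 0.0, 103.1]
wrist_force: [0.2, -0.8, -0.4]
opening: 0.0123
time: 10.4
ee_pos: [0.5154, -0.1317, 0.2067]
tcp_rot: [-180.0, 0.0, 103.1]
wrist_force: [-0.3, -0.2, -1.0]
opening: 0.012
time: 10.57
ee_pos: [0.5154, -0.1317, 0.2067]
tcp_rot: [-180.0, 0.0, 103.1]
wrist_force: [0.1, 0.1, -0.2]
opening: 0.0121
```

Contact at TCP z 0.2067, exactly where the pin end should be, so the tip is in the bore. Now I find the push per row.

```bash
python3 -m pendant '[[[0,0,0.06,0,0,0,0]]]'; python3 -m pendant '[[[0,0,0.1,0,0,0,0]]]';  python3 -m pendant '[[[0,0,0.14,0,0,0,0]]]'
```

```text
time: 10.65
ee_pos: [0.5155, -0.1317, 0.2064]
tcp_rot: [180.0, 0.1, 103.1]
wrist_force: [-1.3, -0.1, 5.8]
opening: 0.0123
time: 10.73
ee_pos: [0.5155, -0.1318, 0.206]
tcp_rot: [180.0, 0.1, 103.1]
wrist_force: [-2.3, 1.1, 6.3]
opening: 0.0123
time: 10.82
ee_pos: [0.5156, -0.1318, 0.2053]
tcp_rot: [179.9, 0.1, 103.1]
wrist_force: [-2.2, 1.2, 7.2]
opening: 0.0125
```

```bash
python3 -m pendant '[[[0,0,0.14,0,0,0,0]]]'; python3 -m pendant '[[[0,0,0.17,0,0,0,0]]]';  python3 -m pendant '[[[0,0,0.2,0,0,0,0]]]'
```

```text
time: 10.9
ee_pos: [0.5155, -0.1318, 0.2046]
tcp_rot: [179.9, 0.1, 103.1]
wrist_force: [-2.6, -0.3, 6.8]
opening: 0.0121
time: 10.98
ee_pos: [0.5155, -0.1318, 0.2037]
tcp_rot: [179.8, 0.1, 103.1]
wrist_force: [-2.6, -0.0, 6.1]
opening: 0.012
time: 11.07
ee_pos: [0.5154, -0.1318, 0.2024]
tcp_rot: [179.8, 0.2, 103.1]
wrist_force: [-2.7, 0.3, 7.0]
opening: 0.0124
```

The push reads only about 7 N, so I check that the drift isn't slipping in the fingers.

Run:
```python
from h import *
T=toolT();im=bot.camera('wrist');np.save('w6.npy',im)
a=np.load('w5.npy')
for n,i in(('before',a),('now',im)):
    g=cv2.cvtColor(i,cv2.COLOR_RGB2GRAY).astype(int);m=g[285:320,240:284]>150
    y,x=np.nonzero(m);print(n,x.mean()+240,y.mean()+285,y.min()+285,y.max()+285,m.sum())
    print(g[270:330:2,261])
h=[cv2.resize(i[150:330,215:310],None,fx=3,fy=3) for i in(a,im)]
save('w6',h)
```

```text
before 259.3369369369369 305.0252252252252 293 319 555
[ 44  44  44  43  43  44  44  56  90  83 101 124 192 191 191 190 191 190
 191 191 190 190 187 141 142 141 115 118 118  99]
now 259.8269581056466 305.1712204007286 293 319 549
[ 44  44  44  44  44  45  44  56  90  87  98 123 189 191 191 191 191 191
 190 191 190 190 187 142 142 140 141 140 141 116]
```

View pics/w6.png

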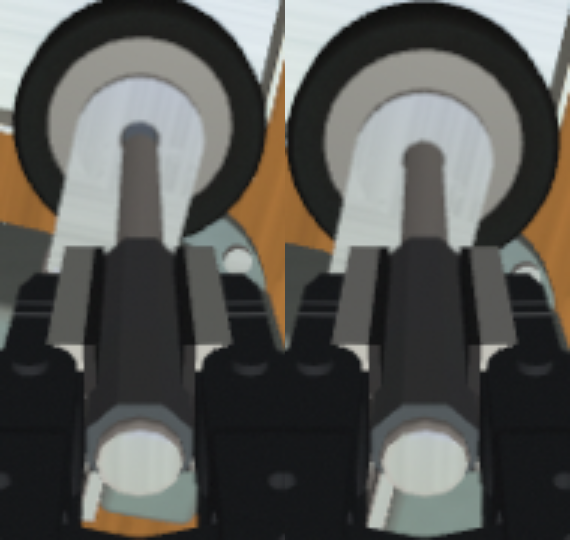

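The cap hasn't moved relative to the fingers and the shank is in the bore, so the pin is sliding. I continue.

```bash
python3 -m pendant '[[[0,0,0.2,0.001,0,0,0],[0,0,0.2,0.001,0,0,0],[0,0,0.2,0.001,0,0,0]]]'; python3 -m pendant '[[[0,0,0.2,0.001,0,0,0],[0,0,0.2,0.001,0,0,0],[0,0,0.2,0.001,0,0,0]]]';python3 -c "
from h import *
plan([.5155,-.1317,.1667],103.1,15,0)"|head -1
```

```text
time: 11.37
ee_pos: [0.5154, -0.1316, 0.1986]
tcp_rot: [179.8, 0.2, 103.1]
wrist_force: [-2.9, 1.9, 6.7]
opening: 0.012
time: 11.62
ee_pos: [0.5154, -0.1316, 0.1948]
tcp_rot: [179.8, 0.3, 103.1]
wrist_force: [-2.0, -0.3, 7.4]
opening: 0.0125
[-0.0, -0.0, 0.19, 0.0, 0.0, -0.0, 0]
```

```bash
python3 -m pendant '[[[0,0,0.2,0.002,0.002,0,0],[0,0,0.2,0.002,0.002,0,0],[0,0,0.2,0.002,0.002,0,0],[0,0,0.2,0.002,0.002,0,0],[0,0,0.2,0.001,0.001,0,0]]]'; python3 -m pendant '[[[0,0,0.2,0.001,0.001,0,0],[0,0,0.2,0.001,0.001,0,0],[0,0,0.2,0.001,0.001,0,0],[0,0,0.2,0.001,0.001,0,0],[0,0,0.2,0.001,0.001,0,0]]]'
```

```text
time: 12.03
ee_pos: [0.5158, -0.1319, 0.189]
tcp_rot: [-179.9, -0.1, 103.1]
wrist_force: [-2.2, 0.9, 6.3]
opening: 0.012
time: 12.45
ee_pos: [0.516, -0.1321, 0.1827]
tcp_rot: [-179.9, -0.2, 103.1]
wrist_force: [-2.6, -0.1, 7.6]
opening: 0.012
```

```bash
python3 -m pendant '[[[0,0,0.2,0,0,0,0],[0,0,0.2,0,-0.001,0,0],[0,0,0.2,0,0,0,0],[0,0,0.2,0,-0.001,0,0],[0,0,0.2,0,0,0,0]]]'; python3 -m pendant '[[[0,0,0.2,0,0,0,0],[0,0,0.2,0,0,0,0],[0,0,0.2,0,0,0,0],[0,0,0.2,0,0,0,0],[0,0,0.2,0,0,0,0]]]'
```

```text
time: 12.87
ee_pos: [0.5157, -0.1319, 0.1761]
tcp_rot: [180.0, -0.0, 103.1]
wrist_force: [-2.0, 0.8, 7.2]
opening: 0.0117
time: 13.28
ee_pos: [0.5155, -0.1321, 0.1697]
tcp_rot: [179.8, 0.1, 103.1]
wrist_force: [-2.7, 0.4, 6.3]
opening: 0.0122
```

```bash
python3 -m pendant '[[[0,0,0.2,0.001,0,0,0],[0,0,0.2,0,0,0,0]]]'; python3 -m pendant '[[[0,0,0.17,0.001,0,0,0]]]'; python3 -m pendant '[[[0,0,0.15,0,0,0,0]]]'; python3 -m pendant '[[[0,0,0.12,0,0,0,0]]]'
```

```text
time: 13.45
ee_pos: [0.5154, -0.1322, 0.1662]
tcp_rot: [179.8, 0.2, 103.1]
wrist_force: [-0.6, -0.1, -0.3]
opening: 0.0122
time: 13.53
ee_pos: [0.5153, -0.1322, 0.1641]
tcp_rot: [179.9, 0.2, 103.1]
wrist_force: [0.5, -0.8, -1.1]
opening: 0.012
time: 13.62
ee_pos: [0.5153, -0.1322, 0.1621]
tcp_rot: [179.9, 0.1, 103.1]
wrist_force: [-0.1, 0.4, -0.4]
opening: 0.0122
time: 13.7
ee_pos: [0.5153, -0.1322, 0.1604]
tcp_rot: [179.9, 0.1, 103.1]
wrist_force: [1.2, -0.9, -0.7]
opening: 0.0118
```

The force vanished at z 0.1667, exactly 40 mm of travel, so the pin has dropped. I withdraw straight up, slowly.

```bash
python3 -m pendant '[[[0,0,-0.3,0,0,0,0],[0,0,-0.4,0,0,0,0],[0,0,-0.4,0,0,0,0],[0,0,-0.4,0,0,0,0],[0,0,-0.4,0,0,0,0]]]'; python3 -m pendant '[[[0,0,-0.4,0,0,0,0],[0,0,-0.4,0,0,0,0],[0,0,-0.4,0,0,0,0]]]'
```

```text
time: 14.12
ee_pos: [0.5151, -0.1321, 0.1791]
tcp_rot: [-180.0, 0.1, 103.1]
wrist_force: [0.5, -0.7, -1.0]
opening: 0.0121
time: 14.37
ee_pos: [0.5151, -0.1319, 0.1932]
tcp_rot: [180.0, 0.1, 103.1]
wrist_force: [-0.0, -0.1, -1.3]
opening: 0.0121
```

```bash
python3 -m pendant '[[[0,0,-0.4,0,0,0,0],[0,0,-0.4,0,0,0,0],[0,0,-0.4,0,0,0,0],[0,0,-0.5,0,0,0,0],[0,0,-1,0,0,0,0]]]'; python3 -m pendant '[[[0,0,-1.5,0,0,0,0],[0,0,-1,0,0,0,0],[0,0,-0.3,0,0,0,0],[0,0,0,0,0,0,0]]]'
python3 - <<'E'
from h import *
for c in('scene','top'):
    im=bot.camera(c);np.save(c+'2.npy',im)
    for t,z in(('tray',0),('new_wheel_mid',.0125),('spanner',0)):
        m=bot.mark_of(c,t);print(c,t,m[0]['uv'] if m else None)
s=np.load('scene2.npy')[140:250,40:230];t=np.load('top2.npy')[180:290,290:480]
save('v7',[cv2.resize(i,None,fx=2.1,fy=2.1) for i in (s,t)])
print(bot.get_obs()['ee_pos'])
plan([.52,.16,.25],102.4,8,0)
E
```

```text
time: 14.78
ee_pos: [0.5147, -0.1316, 0.2221]
tcp_rot: [-180.0, 0.0, 103.1]
wrist_force: [-0.0, 0.5, -0.9]
opening: 0.0121
time: 15.12
ee_pos: [0.5151, -0.1317, 0.2552]
tcp_rot: [179.9, 0.1, 103.1]
wrist_force: [-0.2, -0.8, -1.6]
opening: 0.0124
scene tray [159.6, 217.1]
scene new_wheel_mid [216.9, 172.4]
scene spanner [282.9, 296.6]
top tray [343.0, 237.5]
top new_wheel_mid [271.3, 294.8]
top spanner [261.2, 118.5]
[ 0.51460844 -0.13157206  0.25352147]
[3.53, 0.89, 0.04, -0.0, 0.0, 0.002, 0]
[3.54, 0.89, 0.04, -0.0, 0.0, 0.002, 0]
[3.54, 0.88, 0.04, -0.0, 0.0, 0.002, 0]
[3.54, 0.88, 0.04, -0.0, 0.0, 0.002, 0]
[3.54, 0.87, 0.04, -0.0, 0.0, 0.002, 0]
[3.54, 0.86, 0.04, -0.0, 0.0, 0.002, 0]
[3.54, 0.86, 0.04, -0.0, 0.0, 0.002, 0]
[3.54, 0.85, 0.04, -0.0, 0.0, 0.002, 0]
```

View pics/v7.png

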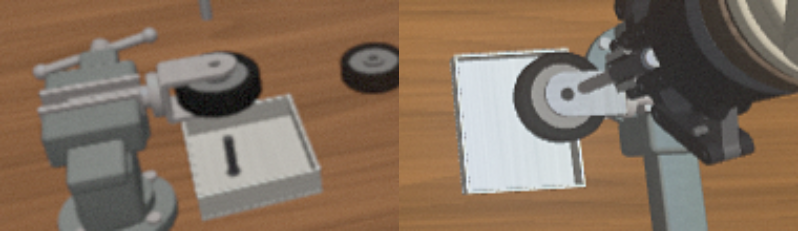

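The pin shows in the tray at about (230,155) of the left crop, and the bystanders have not moved. Now back to the stand.

```bash
python3 -m pendant '[[[3.5,0.9,0,0,0,-0.002,0],[3.9,0.9,0,0,0,-0.002,0],[3.9,0.9,0,0,0,-0.002,0],[3.9,0.9,0,0,0,-0.002,0],[3.9,0.9,0,0,0,-0.002,0]]]'; python3 -m pendant '[[[3.9,0.9,0,0,0,0,0],[3.9,0.9,0,0,0,0,0],[3,0.6,0,0,0,0,0],[1.5,0.4,0,0,0,0,0],[0,0,0,0,0,0,0]]]'
python3 - <<'E'
from h import *
plan([.5225,.2232,.25],102.5,3,0)
E
```

```text
time: 15.93
ee_pos: [0.5145, 0.0642, 0.2511]
tcp_rot: [-179.9, 0.1, 102.9]
wrist_force: [1.7, 0.2, -2.4]
opening: 0.0121
time: 16.35
ee_pos: [0.5116, 0.2032, 0.2491]
tcp_rot: [-179.8, 0.0, 103.3]
wrist_force: [0.9, -0.4, -0.5]
opening: 0.0122
[0.57, 0.51, -0.03, -0.001, 0.0, 0.005, 0]
[0.57, 0.5, -0.03, -0.001, 0.0, 0.005, 0]
[0.57, 0.5, -0.03, -0.001, 0.0, 0.005, 0]
```

```bash
python3 -m pendant '[[[0.5,0.5,0,-0.001,0,0.004,0],[0.5,0.5,0,0,0,0.004,0],[0.4,0.4,0,0,0,0.003,0],[0,0,0,0,0,0,0],[0,0,0,0,0,0,0]]]'
python3 - <<'E'
from h import *
plan([.5225,.2232,.16],102.5,4,0)
E
```

```text
time: 16.77
ee_pos: [0.5234, 0.2198, 0.2484]
tcp_rot: [-179.8, 0.1, 102.6]
wrist_force: [-0.2, -0.7, -1.8]
opening: 0.0123
[0.09, 0.0, 2.21, -0.001, 0.0, 0.0, 0]
[0.09, 0.0, 2.21, -0.001, 0.0, 0.0, 0]
[0.09, 0.0, 2.21, -0.001, 0.0, 0.0, 0]
[0.09, -0.0, 2.21, -0.001, 0.0, 0.0, 0]
```

```bash
python3 -m pendant '[[[0.1,0,2,0,0,0,0],[0.1,0,2.5,0,0,0,0],[0.1,0,2.5,0,0,0,0],[0.1,0,1.5,0,0,0,0],[0,0,0.5,0,0,0,0]]]';python3 -m pendant '[[[0,0,0,0,0,0,0],[0,0,0,0,0,0,0]]]'
python3 - <<'E'
from h import *
plan([.5225,.2232,.137],102.5,1,0)
E
```

```text
time: 17.18
ee_pos: [0.5246, 0.2201, 0.1579]
tcp_rot: [179.9, 0.1, 102.2]
wrist_force: [-0.2, -0.5, -1.0]
opening: 0.0118
time: 17.35
ee_pos: [0.5242, 0.2187, 0.1572]
tcp_rot: [-180.0, 0.1, 102.1]
wrist_force: [0.6, 0.1, -1.1]
opening: 0.0123
[0.48, -0.07, 2.02, -0.0, 0.002, -0.006, 0]
```

```bash
python3 -m pendant '[[[0.3,0,0.6,0,0,-0.003,0],[0.2,0,0.5,0,0.001,-0.003,0],[0.1,0,0.4,0,0,0,0],[0,0,0,0,0,0,0],[0,0,0,0,0,0,0]]]'
python3 - <<'E'
from h import *
plan([.5225,.2232,.133],102.5,1,0)
E
```

```text
time: 17.77
ee_pos: [0.5246, 0.2252, 0.1448]
tcp_rot: [179.7, -0.0, 102.5]
wrist_force: [-0.8, 0.4, -1.0]
opening: 0.0123
[-0.15, -0.26, 1.18, 0.005, -0.001, -0.001, 0]
```

```bash
python3 -m pendant '[[[-0.1,-0.2,0.4,0.004,-0.001,0,0],[0,0,0.3,0.003,0,0,0],[0,0,0,0,0,0,0],[0,0,0,0,0,0,0]]]'
python3 - <<'E'
from h import *
plan([.5225,.2232,.133],102.5,1,0)
E
```

```text
time: 18.1
ee_pos: [0.5229, 0.2239, 0.1377]
tcp_rot: [-179.9, 0.0, 102.5]
wrist_force: [-0.4, 0.5, -0.5]
opening: 0.0117
[-0.06, -0.05, 0.47, -0.002, 0.0, -0.0, 0]
```

```bash
python3 -m pendant '[[[-0.06,-0.05,0.2,-0.001,0,0,0],[0,0,0.2,0,0,0,0],[0,0,0,0,0,0,0]]]'; python3 -m pendant '[[[0,0,0.2,0,0,0,0],[0,0,0.2,0,0,0,0],[0,0,0.2,0,0,0,0]]]'
python3 - <<'E'
from h import *
plan([.5225,.2232,.0987],102.5,1,0)
E
```

```text
time: 18.35
ee_pos: [0.5225, 0.2231, 0.1334]
tcp_rot: [-180.0, 0.0, 102.5]
wrist_force: [-0.0, 0.3, -0.6]
opening: 0.0116
time: 18.6
ee_pos: [0.5227, 0.2231, 0.1273]
tcp_rot: [180.0, 0.0, 102.5]
wrist_force: [-0.0, 0.6, -0.5]
opening: 0.0117
[0.01, -0.02, 2.86, 0.0, 0.0, -0.0, 0]
```

```bash
python3 -m pendant '[[[0,-0.02,0.3,0,0,0,0],[0,0,0.4,0,0,0,0],[0,0,0.4,0.001,0,0,0],[0,0,0.4,0,0,0,0]]]'; python3 -m pendant '[[[0,-0.02,0.3,0.001,0,0,0],[0,0,0.3,0,0,0,0],[0,0,0.2,0.001,0,0,0]]]'
python3 - <<'E'
from h import *
plan([.5225,.2232,.0987],102.5,1,0)
E
```

```text
time: 18.93
ee_pos: [0.5226, 0.2231, 0.1111]
tcp_rot: [-180.0, 0.0, 102.5]
wrist_force: [0.3, 0.1, -1.1]
opening: 0.0123
time: 19.18
ee_pos: [0.522, 0.2229, 0.1012]
tcp_rot: [-179.8, 0.0, 102.5]
wrist_force: [0.3, -0.1, -1.4]
opening: 0.0122
[0.02, 0.06, 0.25, -0.004, 0.0, -0.0, 0]
```

```bash
python3 -m pendant '[[[0.02,0.04,0.1,-0.001,0,0,0],[0,0,0.06,0,0,0,0],[0,0,0,0,0,0,0]]]'; python3 -m pendant '[[[0,0,0.05,0,0,0,0],[0,0,0,0,0,0,0]]]'; python3 -m pendant '[[[0,0,0.05,0,0,0,0],[0,0,0,0,0,0,0]]]'
```

```text
time: 19.43
ee_pos: [0.5222, 0.2232, 0.0987]
tcp_rot: [-179.8, 0.0, 102.5]
wrist_force: [0.5, -0.2, -1.2]
opening: 0.0119
time: 19.6
ee_pos: [0.5224, 0.2233, 0.0989]
tcp_rot: [-179.8, 0.0, 102.5]
wrist_force: [0.6, 1.7, -1.1]
opening: 0.0122
time: 19.77
ee_pos: [0.5226, 0.2234, 0.0988]
tcp_rot: [-179.9, 0.0, 102.5]
wrist_force: [0.5, 0.1, -1.9]
opening: 0.0122
```

It's on the floor of the hole at the original height. I release it and retreat upward.

```bash
python3 -m pendant '[[[0,0,0,0,0,0,25],[0,0,0,0,0,0,30],[0,0,0,0,0,0,40],[0,0,0,0,0,0,60],[0,0,0,0,0,0,60]]]' 20; python3 -m pendant '[[[0,0,0,0,0,0,60],[0,0,-1.5,0,0,0,60],[0,0,-2.5,0,0,0,60],[0,0,-3,0,0,0,60],[0,0,-3,0,0,0,60]]]'; python3 -m pendant '[[[0,0,-2,0,0,0,60],[-3,0,0,0,0,0,60],[-3,0,0,0,0,0,60],[0,0,0,0,0,0,60],[0,0,0,0,0,0,60]]]'
python3 - <<'E'
from h import *
np.set_printoptions(precision=4,suppress=True)
T=toolT();w=bot.camera('wrist');s=bot.camera('scene');
for t,z in [('drift_grip',.1175),('drift_tip',.015)]:
    m=bot.mark_of('wrist',t)
    if m: print(t,m[0]['confidence'],atz('wrist',m[0]['uv'],z,T))
save('v8',[cv2.resize(w[0:260,150:380],(350,396)),cv2.resize(s[100:320,40:440],(720*400//720,396)) if 0 else cv2.resize(s[100:320,40:440],(440,396))])
for c in('scene',):
  for t in('tray','new_wheel_mid','spanner','thin_punch','taper_punch'):
    m=bot.mark_of(c,t);print(t,m[0]['uv'] if m else None)
E
```

```text
time: 20.18
ee_pos: [0.5229, 0.2235, 0.0992]
tcp_rot: [-179.9, 0.0, 102.5]
wrist_force: [0.0, -0.2, 0.1]
opening: 0.0512
time: 20.6
ee_pos: [0.52, 0.2222, 0.1946]
tcp_rot: [-179.2, 0.1, 102.5]
wrist_force: [0.7, 1.0, 0.8]
opening: 0.0513
time: 21.02
ee_pos: [0.5357, 0.1634, 0.2244]
tcp_rot: [-179.9, 0.1, 102.6]
wrist_force: [-0.2, 0.6, -0.5]
opening: 0.0511
drift_grip 0.82 [0.521  0.2229 0.1175]
tray [159.5, 221.0]
new_wheel_mid [218.2, 173.4]
spanner [281.3, 297.3]
thin_punch None
taper_punch [346.4, 175.1]
```

View pics/v8.png

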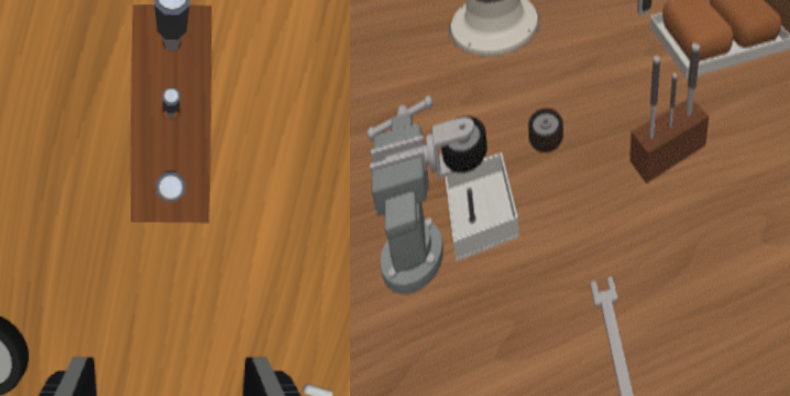

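The picture shows the drift upright in its hole (cap at (170,187) in the left crop), the pin in the tray at (471,205), and the other items unmoved. I hand in.

```bash
python3 -c "
from workcell import bot
print(bot.job_done())"
```

```text
the job is handed in; nothing more can be done
None
```

The pin is out and lying in the tray, the drift is back upright in its own hole, and I handed the job in at about 21 s of the 72 s allowed.

- **Finding the pin:** the drift met the pin end at tool height 0.2067 m, which is exactly where an end sunk 3 mm should be.
- **Pushing it out:** the resistance vanished at about 40 mm of travel, when the pin dropped.
- **Last checks:** the final pictures show the pin in the tray and the drift upright in its original hole. The drift's handle measures within 2 mm of where it was picked up. Tray, new wheel, spanner and taper punch moved by no more than the measuring scatter. The detector missed the thin punch in the last scene picture, but it is visible and upright in its hole.
- **One disagreement:** the push force read only 6–8 N at the end of each row, against the 12–18 N expected. A check partway through showed no slip of the drift in the fingers. The readings come only at the end of each move, so I have no record of the peak force within a row.

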